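# Close the round-ended hatch of a model hull

### The job

Close the open hatch that is rounded at one end: pick up the loose white cover of the same outline (one end rounded, one square) by its wooden grip and lower it, without dropping it, onto the hatch's raised rim, rounded end over rounded end. It must sit fully down with its skirt around the rim, level, and be let go. Leave the square cover and everything else on the bench where they are.

Things in the scene. Friction and masses are not known exactly. Their poses are not given: they have to be found in the camera images.
- cover: the loose cover to use: white plate 84 x 72 x 4 mm, half round (radius 36) at +x, square at -x; below it a 10 mm deep, 3 mm thick skirt, 1.5 mm in from the plate's edge; on top a wooden grip strip 46 long (x), 14 wide (y), 28 mm high. 130 g. Origin: middle of length and width at the skirt's lower edge; plate underside at z = 10 mm, top at 14, grip top at 42
- cover_grip (a point): centre of the top face of that cover's wooden grip, above the cover's origin; same axes as the cover
- cover_seat (a point): point in the plane of that cover's plate underside (the face that rests on the rim), above the cover's origin
- cover_nose (a point): middle of that cover's rounded end, at the height of the plate's underside, 37.5 mm along the cover's +x from cover_seat
- hull: the hull section to close, fixed: white ribbed box 140 x 130 mm, deck 50 mm high, with an open hatch in a 4 mm thick upright rim, outside 68 (x) by 56 mm (y), half round (radius 28) at +x, square at -x, top 14 mm above the deck. The cover's skirt goes around it with 3.5 mm play on each side. Stands left or right. Origin: under the hatch's middle, on the bench
- hull_rim (a point): centre of that hatch's length and width, at the height of the rim's top (64 mm); same axes as the hull. With the cover seated, cover_seat is here and the axes agree
- hull_rim_nose (a point): middle of the rounded end of that rim, at its top, 34 mm along the hull's +x from hull_rim
- square_hull: the other hull section, fixed, like the first but its hatch rim is a square of 62 mm outside, same heights; leave it open. Origin under the hatch's middle, on the bench
- square_cover: the other loose cover, 78 x 78 mm square, otherwise like the first, with the same wooden grip; leave it. Origin at the middle of its skirt's lower edge
- glue: clear glue bottle, 34 mm across, 75 mm high, standing between the hulls; leave it. Origin at its underside
- spray_can: spray can, 66 mm across, 170 mm high, standing at the left; leave it. Origin at its underside
- marker: black marker, 13 mm thick, about 110 mm long, lying at the right; leave it. Origin below its middle
- offcuts: stack of three white board offcuts, 90 x 60 mm and 24 mm high, at the far right; leave it. Origin at its underside
- tape: roll of tape, 90 mm across, 22 mm high, lying at the left; leave it. Origin at its underside
- screwdriver: screwdriver, 160 mm long, lying at the right; leave it. Origin below its middle
- steel_block: steel weight 50 x 35 x 25 mm, lying at the left; leave it. Origin at its underside
Not all that is in view belongs to the job. Leave any orange look-alike of the cover alone.

How it is judged:
At the end, for the whole second after the job is handed in: The round-ended cover lies at rest on the round-ended hatch, its plate down on the rim (within 3 mm in height), centred within 7 mm, rounded end over rounded end (within 11 mm), level within 0.04 rad (horizontal distance between cover_seat and hull_rim below 0.007 m and horizontal distance between cover_nose and hull_rim_nose below 0.011 m and z of cover_seat in the frame of hull_rim between -0.003 and 0.003 m and angle between cover's own z axis and vertical below 0.04 rad and contact force between cover and hull above 0.2 N and linear speed of cover below 0.02 m/s); the robot touches nothing.
It fails at once if the cover falls freely onto the hatch (faster than 0.45 m/s out of the fingers, about 10 mm of drop) (horizontal distance between cover_seat and hull_rim below 0.05 m and linear speed of cover above 0.45 m/s and contact force between cover and the fingers below 0.05 N).
It fails at once if the square cover is moved by more than 20 mm (distance of square_cover from where it was at the start of the episode above 0.02 m).
It fails at once if a bystander (glue, spray can, marker, offcuts, tape, screwdriver or steel block) is moved by more than 30 mm (distance of any of glue, spray_can, marker, offcuts, tape, screwdriver, steel_block from where it was at the start of the episode above 0.03 m).
It also fails if it takes over 37 s, if anything falls off the work surface, if the arm or the gripper's body presses on something with over 40 N, if the wrist force passes 120 N, or if a joint passes its speed limit or range.

### The arm

A 6-joint arm with a two-finger parallel gripper is mounted at the origin on the work surface. World frame = base frame: x ahead of the robot, y to its left, z up, the work surface at z = 0. Lengths are in m, angles in rad, forces in N, time in s.
With the tool pointing down it reaches from about 0.35 to 1 m from the base axis. Payload 7.1 kg.
Tool frame: the origin (TCP) lies between the finger pads; the fingertips stand 22 mm ahead of it and the grasp point (between the pads) lies 3 mm ahead of it; x points along the fingers, y is the direction in which the jaws open and shut, and the axes are right-handed (so a half turn about x gives the same grasp; the last joint's range is limited). The gripper opens to 85 mm and grips with 20 to 120 N. Pads are 22 mm wide; open, the fingers measure 114 mm over their backs; the gripper's body (76 mm by 85 mm) begins 54 mm behind the grasp point. The pads swing forward as they close: fully open they stand 13 mm farther back than shut.
Start: joints at [1.156, 0.423, 1.63, -0, 1.089, -0.019], TCP at [0.241, 0.577, 0.253] pointing down, gripper open.
Joint ranges: [-3, 3], [-0.9, 2.11], [0.09, 2.58], [-1.31, 4.45], [0.11, 2.69], [-2.54, 2.54]. Speed limits (rad/s): [2.39, 2.39, 3.01, 3.14, 3.14, 3.14].

### API

Orientations are given as a rotation vector (axis times angle).
In Python, from rig import manip gives the robot as it stands. The module is installed in compiled form; this text tells all that it offers. Calls block until the motion is done:
- manip.move_to(position, orientation): joint-space move of the TCP to a pose.
- manip.servo_line(position, orientation=None, rate=0.15): straight line of the TCP; orientation=None keeps the orientation; rate is the mean speed in m/s.
- manip.set_joints(angles): joint-space move.
- manip.command_gripper(opening, f_grip=None): finger opening in m; f_grip is the grip in N (None keeps the last); returns when the fingers have stopped.
- manip.hold(seconds).
- manip.solve_ik(position, orientation): joint angles nearest the present ones, or None.
- manip.camera(name): name is "side" or "top" or "wrist"; returns a dict with "image" (480x640x3 uint8, red, green, blue), "fx", "fy", "cx", "cy" (pixels), "cam_to_world" (4x4, takes a point from camera to world coordinates); the wrist camera has in their place "mount" (4x4, takes a point from camera to tool coordinates, whose origin is the TCP and whose axes are the tool frame's). Camera axes: x right, y down, z forward; pixel columns grow to the right and rows downward; lengths in m; the calibration is good to about 2 mm. A picture is of the moment at which its call begins: read the wrist's pose just before it. There is no depth.
A pose or a line that the arm cannot do raises manip.IKError and nothing moves.
- manip.sign_off(): hands the job in, once; it reports no verdict.
Readings, each from a call of its own:
- manip.get_time(): time.
- manip.get_joint_positions(): joint angles.
- manip.get_joint_vel(): joint speeds.
- manip.get_tau(): joint torques, N m.
- manip.get_position(): TCP position.
- manip.get_ee_rot(): TCP orientation.
- manip.get_contact_force(): force on the tool from outside, world axes, zero at the start.
- manip.get_torque(): the same for the moment, N m.
- manip.get_width(): finger opening in m.
Only numpy, scipy, OpenCV 4.12 (cv2) and the standard library are available. Lean on these libraries where they do the work, as an engineer would, in place of code of your own. Each camera call takes 0.05 s, during which the arm holds its last target. There are 200 camera calls.

## Working session

There is one attempt and no reset: what is moved stays moved. The work goes in short steps, each a Python script; the robot and the scene stay as the last script left them, time stands still between calls to the robot, and variables do not carry over. Pictures are saved under pics/ and viewed, about 8 in all and at most 12, crops included, and the job is handed in when it is done.

```bash
mkdir -p pics; python3 - <<'E'
from rig import manip as m
import cv2, pickle
d={n:m.camera(n) for n in("top","side")}
pickle.dump(d,open('v0.pkl','wb'))
for n in d:
    cv2.imwrite(f'pics/{n}0.png',d[n]['image'][:,:,::-1]); print(n,d[n]['fx'],d[n]['cx'],d[n]['cy'],d[n]['cam_to_world'].round(3).tolist())
print(m.get_time(),m.get_ee_rot(),m.camera('wrist')['mount'].round(3).tolist())
E
```

```text
top 538.550249975907 322.70183714752113 244.20332478624084 [[0.028, -0.982, 0.188, 0.297], [-0.999, -0.032, -0.018, -0.015], [0.024, -0.188, -0.982, 1.278], [0.0, 0.0, 0.0, 1.0]]
side 522.8340910944967 317.6412959628944 239.94310965305107 [[0.711, -0.501, 0.493, -0.127], [-0.703, -0.503, 0.502, -0.661], [-0.004, -0.704, -0.71, 0.976], [0.0, 0.0, 0.0, 1.0]]
0.1 [ 0.30948484  1.54870348 -0.31166859] [[-0.0, -0.285, 0.959, -0.12], [1.0, 0.0, 0.0, -0.001], [-0.0, 0.959, 0.285, -0.073], [0.0, 0.0, 0.0, 1.0]]
```

View pics/top0.png

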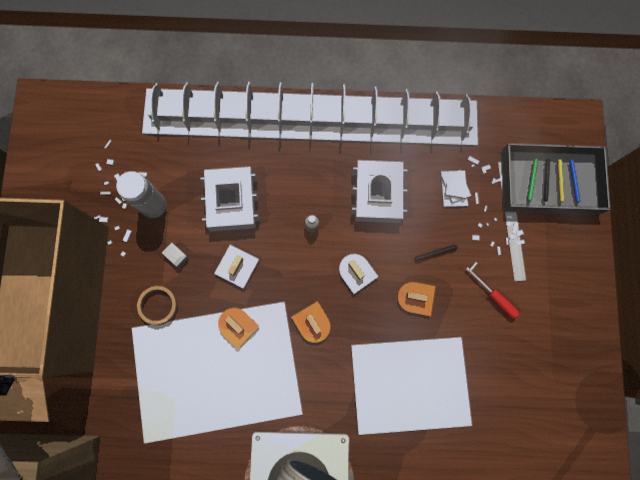

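View pics/side0.png

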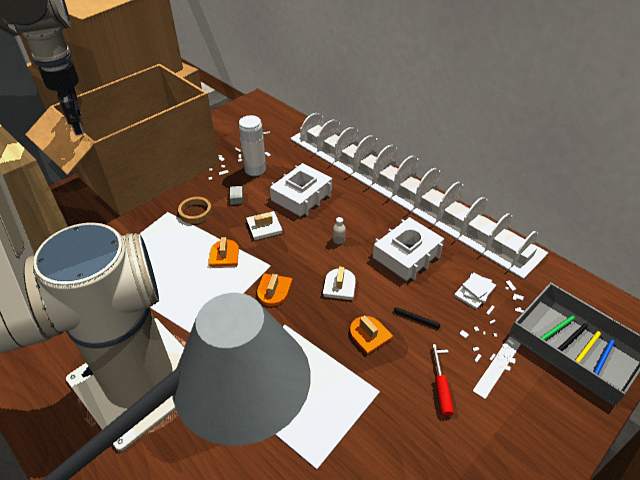

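The top view shows these candidates:
- White covers: round-ended at top (357,272), square at (237,266).
- Orange look-alikes: (238,327), (312,323), (417,298).
- Hulls: round hatch at (381,188), square hatch at (229,195).

The white round-ended cover and the right-hand hull fit the description. I'll confirm that in one enlarged crop.

```bash
python3 - <<'E'
import pickle,cv2
d=pickle.load(open('v0.pkl','rb'))
im=d['top']['image'][150:300,320:430,::-1]
cv2.imwrite('pics/crop0.png',cv2.resize(im,None,fx=4,fy=4,interpolation=cv2.INTER_CUBIC))
E
```

```text
(no output)
```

View pics/crop0.png

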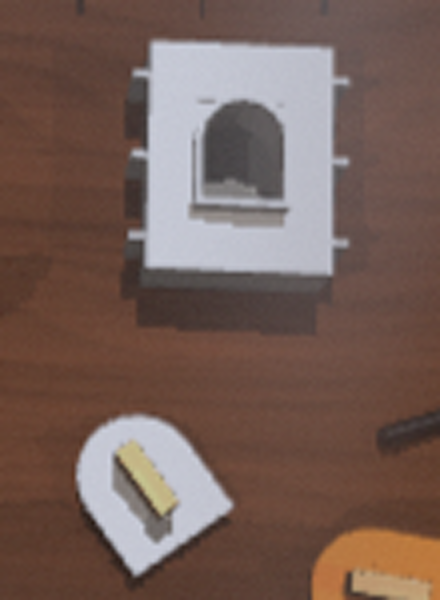

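The crop confirms the choice. The white cover has its rounded end at upper left, about px (345,258), and its square end at lower right. The hatch's rounded end points up (far, about +x), near px (381,175). Next come coarse poses from the top view, then a wrist look over each.

```bash
cat > h.py <<'E'
import numpy as np, cv2
from scipy.spatial.transform import Rotation as R
def ray_plane(cam,uv,z,T=None):
    T=cam['cam_to_world'] if T is None else T
    uv=np.atleast_2d(uv).astype(float)
    r=np.c_[(uv[:,0]-cam['cx'])/cam['fx'],(uv[:,1]-cam['cy'])/cam['fy'],np.ones(len(uv))]@T[:3,:3].T
    return (T[:3,3]+r*((z-T[2,3])/r[:,2])[:,None])
def down(yaw): # tool x down, tool y along world heading yaw
    y=np.array([np.cos(yaw),np.sin(yaw),0]); x=np.array([0,0,-1.]); 
    return R.from_matrix(np.c_[x,y,np.cross(x,y)]).as_rotvec()
def wrist(m):
    p,o=m.get_position(),m.get_ee_rot(); c=m.camera('wrist')
    T=np.eye(4);T[:3,:3]=R.from_rotvec(o).as_matrix();T[:3,3]=p
    c['T']=T@c['mount'];return c
E
python3 - <<'E'
from h import *; import pickle
from rig import manip as m
t=pickle.load(open('v0.pkl','rb'))['top']
f=lambda c,z:ray_plane(t,[(320+x/4,150+y/4) for x,y in c],z)[:,:2].round(4)
g=f([(126,440),(178,505),(116,452),(165,516)],.042); print(g, g.mean(0)); v=(g[0]-g[1]+g[2]-g[3]); yc=np.arctan2(v[1],v[0]); print('cover yaw',yc)
k=f([(100,430),(232,507),(136,576)],.014);print('plate nose/corners',k)
d=f([(150,40),(333,48),(333,274),(143,272)],.05);print('deck',d,d.mean(0)); v=d[0]-d[3]+d[1]-d[2];print('hull yaw',np.arctan2(v[1],v[0]))
print('start toolaxes',R.from_rotvec(m.get_ee_rot()).as_matrix().round(2).tolist())
for p,ya in((g.mean(0),yc),(d.mean(0),0.)):
    for s in(1,-1):
        print(s,m.solve_ik([*p,.2],down(ya+s*np.pi/2)))
E
```

```text
[[ 0.4985 -0.1057]
 [ 0.4614 -0.1365]
 [ 0.4913 -0.1   ]
 [ 0.4548 -0.1291]] [ 0.4765   -0.117825]
cover yaw 0.6831344251621513
plate nose/corners [[ 0.5086 -0.0921]
 [ 0.4649 -0.1713]
 [ 0.4223 -0.1151]]
deck [[ 0.7404 -0.1151]
 [ 0.7394 -0.2251]
 [ 0.5999 -0.2252]
 [ 0.5973 -0.1133]] [ 0.66925  -0.169675]
hull yaw -0.006015497149447291
start toolaxes [[-0.0, 0.39, 0.92], [-0.0, 0.92, -0.39], [-1.0, -0.0, -0.0]]
1 [-2.66655248e-01  3.04105052e-01  1.96359942e+00 -4.44089210e-16
  8.73888183e-01 -2.52058600e+00]
-1 [-2.66655248e-01  3.04105052e-01  1.96359942e+00 -4.44089210e-16
  8.73888183e-01  6.21006654e-01]
1 [-0.26553495  0.57498949  1.50995928  0.          1.05664388 -1.83633128]
-1 [-2.65534955e-01  5.74989490e-01  1.50995928e+00 -4.44089210e-16
  1.05664388e+00  1.30526137e+00]
```

```bash
python3 - <<'E'
from h import *; import pickle
from rig import manip as m
out={}
for n,p,ya in(('hull',(.669,-.170,.24),0.),('cover',(.4765,-.118,.19),.683)):
    m.move_to(p,down(ya-np.pi/2)); m.hold(.3); out[n]=wrist(m); print(n,m.get_position().round(4),m.get_time())
pickle.dump(out,open('w.pkl','wb'))
a=np.hstack([out[n]['image'][:,:,::-1] for n in out]); cv2.imwrite('pics/w.png',cv2.resize(a,(800,300),interpolation=cv2.INTER_AREA))
E
```

```text
hull [ 0.669  -0.1698  0.24  ] 3.5167
cover [ 0.4771 -0.1182  0.19  ] 4.7
```

View pics/w.png

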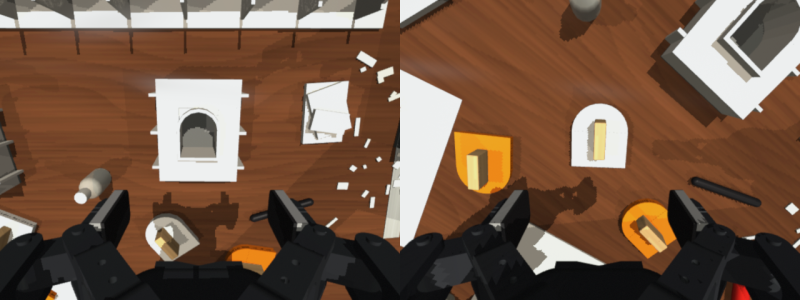

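The left half is the hull, with its opening at about (199,133) of the half-size view and its rounded end up. The right half is the cover at (599,137), with its nose up. I'll measure the outlines on their planes.

```bash
cat >> h.py <<'E'
def rect(mask,seed,cam,z,T=None):
    n,l=cv2.connectedComponents(mask.astype(np.uint8)); 
    cs,_=cv2.findContours((l==l[seed[1],seed[0]]).astype(np.uint8),cv2.RETR_EXTERNAL,cv2.CHAIN_APPROX_NONE)
    c=max(cs,key=cv2.contourArea)[:,0]
    w=ray_plane(cam,c,z,T)[:,:2]; r=cv2.minAreaRect((w*1e3).astype(np.float32))
    return c,w,r
E
python3 - <<'E'
from h import *; import pickle
o=pickle.load(open('w.pkl','rb'))
c=o['cover'];g=cv2.cvtColor(c['image'],cv2.COLOR_RGB2HSV)
mk=(g[...,1]<60)&(g[...,2]>120); k,w,r=rect(mk,(285,235),c,.014,c['T']); print('cover',r,len(k),w.mean(0))
a=cv2.drawContours(c['image'].copy(),[k[:,None]],-1,(255,0,0),1)[140:290,240:390]
wood=(g[...,0]>12)&(g[...,0]<35)&(g[...,1]>60)&(g[...,2]>120)
sub=wood.copy();sub[:]=0;sub[170:280,280:380]=wood[170:280,280:380]
k2,w2,r2=rect(sub,(321,215),c,.042,c['T']);print('grip',r2)
h=o['hull'];b=h['image'][120:300,230:410]
v=np.hstack([cv2.resize(a,(400,400),interpolation=cv2.INTER_CUBIC),cv2.resize(b,(400,400),interpolation=cv2.INTER_CUBIC)])
cv2.imwrite('pics/z.png',v[:,:,::-1])
E
```

```text
cover ((479.72296142578125, -118.1941909790039), (84.92620849609375, 72.86211395263672), 36.9122428894043) 325 [ 0.47526359 -0.12133165]
grip ((480.9398498535156, -116.99397277832031), (48.93196487426758, 14.020614624023438), 36.812496185302734)
```

View pics/z.png

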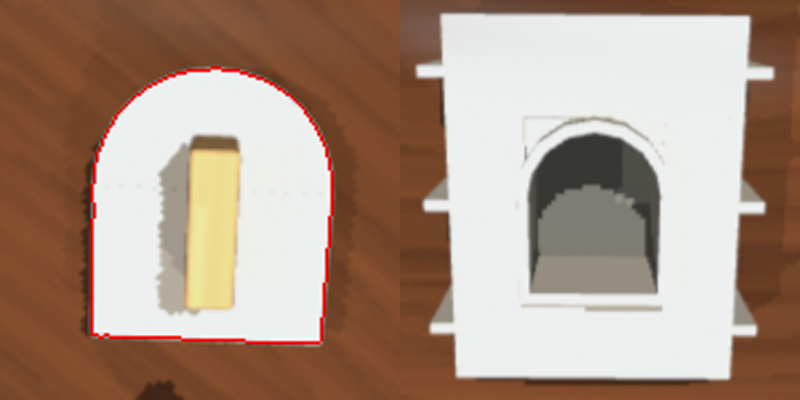

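```bash
python3 - <<'E'
from h import *; import pickle
o=pickle.load(open('w.pkl','rb'));h=o['hull'];I=h['image'];v=I.max(2)
mk=np.zeros(v.shape,bool);mk[165:265,270:345]=(v<195)[165:265,270:345]
mk=cv2.morphologyEx(mk.astype(np.uint8),cv2.MORPH_OPEN,np.ones((3,3),np.uint8))
k,w,r=rect(mk,(319,216),h,.064,h['T']); print('inner',r)
# deck outline
s=cv2.cvtColor(I,cv2.COLOR_RGB2HSV)
dm=((s[...,1]<40)&(v>225)).astype(np.uint8);dm=cv2.morphologyEx(dm,cv2.MORPH_OPEN,np.ones((15,15),np.uint8))
k2,w2,r2=rect(dm,(319,145),h,.05,h['T']);print('deck',r2)
a=cv2.drawContours(I.copy(),[k[:,None],k2[:,None]],-1,(255,0,0),1)[120:300,230:410]
cv2.imwrite('pics/hz.png',cv2.resize(a,(540,540),interpolation=cv2.INTER_CUBIC)[:,:,::-1])
# cross-check from top camera
t=pickle.load(open('v0.pkl','rb'))['top'];v=t['image'].max(2);mk=np.zeros(v.shape,bool);mk[172:201,366:394]=(v<150)[172:201,366:394]
print('top inner',rect(mk,(380,185),t,.064)[2])
E
```

```text
inner ((672.880615234375, -168.5514373779297), (59.813114166259766, 46.45844650268555), 0.9253330826759338)
deck ((672.5313720703125, -169.66006469726562), (109.4461898803711, 138.19004821777344), 89.65701293945312)
top inner ((671.0464477539062, -169.08920288085938), (58.48051834106445, 44.846160888671875), 0.2723460793495178)
```

View pics/hz.png

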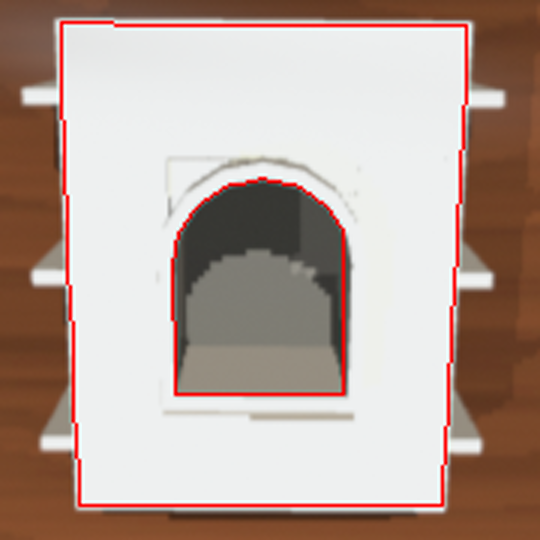

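The hull's inner opening fits the known 60 x 48 mm, and the wrist and top views agree within 2 mm. Hatch at (0.6727, -0.1688) with yaw about 0, cover at (0.4797, -0.1182) with yaw 36.9°. Grasping now.

```bash
python3 - <<'E'
from h import *; import pickle
from rig import manip as m
o=down(np.radians(36.9)-np.pi/2); x,y=.4797,-.1182
m.command_gripper(.045)
m.move_to([x,y,.10],o); m.servo_line([x,y,.041],rate=.08)
print(m.get_position().round(4),m.get_contact_force().round(2))
m.command_gripper(0,60); print('w',m.get_width(),m.get_contact_force().round(2))
m.servo_line([x,y,.10],rate=.08); m.hold(.2)
print('w',m.get_width(),m.get_contact_force().round(2))
p=[.6727-.0,-.1688,.17]; m.servo_line([x,y,.17],rate=.15); m.move_to(p,down(-np.pi/2)); m.hold(.3)
print(m.get_position().round(4),m.get_time(),m.get_contact_force().round(2))
c=wrist(m); s=m.camera('side'); pickle.dump((c,s),open('g.pkl','wb'))
a=np.hstack([cv2.resize(c['image'],(400,300),interpolation=cv2.INTER_AREA),cv2.resize(s['image'][160:310,310:510],(400,300))])
cv2.imwrite('pics/g.png',a[:,:,::-1])
E
```

```text
[ 0.48   -0.1183  0.0412] [0.13 0.6  0.57]
w 0.012540455079935208 [-1.43  0.13  5.52]
w 0.012896913581792437 [-0.8   0.22 -0.8 ]
[ 0.6721 -0.1687  0.1704] 9.7083 [-0.61 -0.92 -1.92]
```

View pics/g.png

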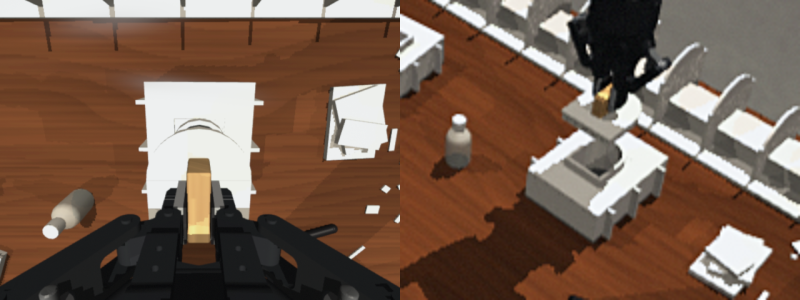

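The cover is in the fingers and looks level above the hatch, nose forward. I'll project the expected plate and grip outline into the wrist view to check for slip in the hand.

```bash
python3 - <<'E'
from h import *; import pickle
c,s=pickle.load(open('g.pkl','rb'))
M=np.linalg.inv(c['mount'])
def pr(P): 
    q=np.atleast_2d(P)@M[:3,:3].T+M[:3,3]; return np.c_[c['fx']*q[:,0]/q[:,2]+c['cx'],c['fy']*q[:,1]/q[:,2]+c['cy']]
t=np.linspace(-np.pi/2,np.pi/2,40)
X=np.r_[-42,6+36*np.cos(t),-42]/1e3; Y=np.r_[-36,36*np.sin(t),36]/1e3
plate=pr(np.c_[np.full(42,.027),-Y,-X]); grip=pr([[-.001,y,z] for y,z in((-.007,.023),(-.007,-.023),(.007,-.023),(.007,.023))])
I=cv2.resize(c['image'],None,fx=3,fy=3,interpolation=cv2.INTER_CUBIC)
for P in(plate,grip): cv2.polylines(I,[np.int32(P*3+1)],True,(255,0,0),1)
I=I[360:960,600:1320]
l=cv2.createCLAHE(3,(4,4)).apply(I[...,2]); I[...,2]=l
cv2.imwrite('pics/g2.png',I[:,:,::-1]); print(grip.round(1))
E
```

```text
[[296.8 391.7]
 [294.7 278.3]
 [335.7 278.3]
 [334.  391.7]]
```

View pics/g2.png

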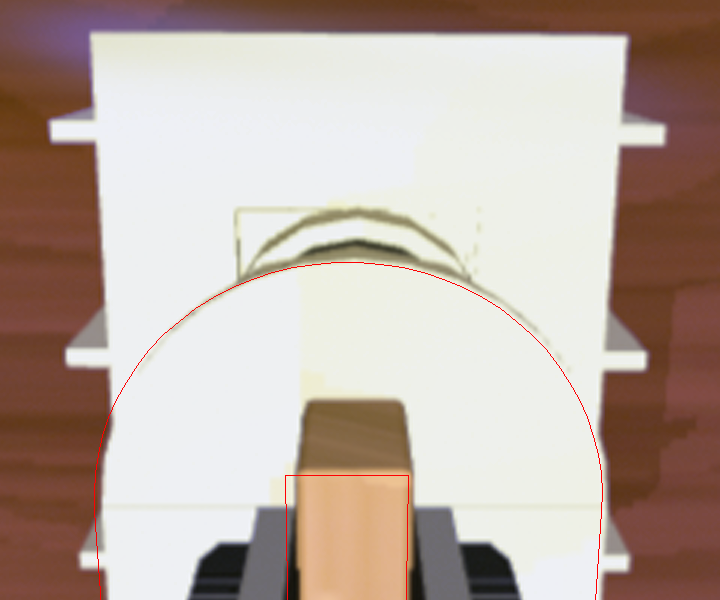

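The match is within about 0.7 mm sideways, which I'll correct. Lowering in steps with a force guard.

```bash
python3 - <<'E'
from h import *; import pickle
from rig import manip as m
x,y=.6725,-.1682
m.servo_line([x,y,.118],down(-np.pi/2),rate=.08); m.hold(.2)
f0=m.get_contact_force(); print(m.get_position().round(4),f0.round(2))
for z in np.r_[.112,.108,.105,.103,.101,.099,.097,.096,.095,.094,.093]:
    m.servo_line([x,y,z],rate=.03); m.hold(.05)
    f=m.get_contact_force()-f0; print(m.get_position().round(4),f.round(1))
    if f[2]>5: break
print(m.get_time(),m.get_width())
c=m.camera('side'); w=wrist(m); pickle.dump((w,c),open('l.pkl','wb'))
a=np.hstack([cv2.resize(w['image'][120:420,120:520],(400,300)),cv2.resize(c['image'][200:290,360:480],(400,300),interpolation=cv2.INTER_CUBIC)])
cv2.imwrite('pics/l.png',a[:,:,::-1])
E
```

```text
[ 0.6729 -0.1683  0.1187] [ 0.07 -0.29 -2.34]
[ 0.6724 -0.1682  0.1118] [0.2 0.3 0.5]
[ 0.6724 -0.1682  0.1078] [ 0.3 -0.3  0.6]
[ 0.6724 -0.1682  0.1049] [0.9 1.2 0.1]
[ 0.6724 -0.1682  0.1029] [-0.8  0.   1.1]
[ 0.6724 -0.1682  0.1009] [ 0.  -0.3  1.3]
[ 0.6724 -0.1682  0.0989] [-0.6  0.6  0.4]
[ 0.6724 -0.1682  0.0969] [0.2 0.1 1.3]
[ 0.6725 -0.1682  0.096 ] [ 0.5 -0.2  0.7]
[ 0.6727 -0.1682  0.0957] [-2.5  1.   8. ]
13.6417 0.012425557697026735
```

View pics/l.png

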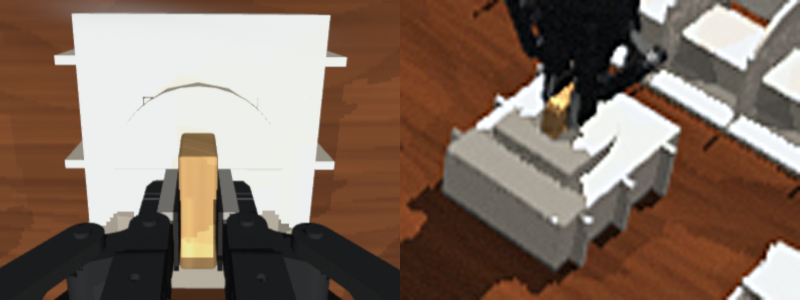

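Contact came at TCP z = 0.0957 against 0.0952 expected, and there was no contact while passing the rim, so the skirt is around it. Releasing, then checking.

```bash
python3 - <<'E'
from h import *; import pickle
from rig import manip as m
m.command_gripper(.04); m.hold(.2)
m.servo_line([.6725,-.1682,.16],rate=.1); m.servo_line([.6725,-.1682,.25],rate=.2); m.hold(.3)
w=wrist(m); c=m.camera('side'); t=m.camera('top'); print(m.get_time(),m.get_contact_force().round(2))
g=cv2.cvtColor(w['image'],cv2.COLOR_RGB2HSV)
wood=np.zeros((480,640),np.uint8); wood[130:300,270:370]=((g[...,0]>8)&(g[...,0]<35)&(g[...,1]>60)&(g[...,2]>190))[130:300,270:370]
n,l,st,ce=cv2.connectedComponentsWithStats(wood); i=1+st[1:,4].argmax(); k,q,r=rect(wood,tuple(np.argwhere(l==i)[0][::-1]),w,.106-.0,w['T']);print('grip top',r, 'expected hull .6727 -.1688, z .096')
print('z.096',rect(wood,tuple(np.argwhere(l==i)[0][::-1]),w,.096,w['T'])[2])
a=np.hstack([cv2.resize(w['image'][110:310,190:457],(400,300),interpolation=cv2.INTER_CUBIC),cv2.resize(c['image'][200:290,360:480],(400,300),interpolation=cv2.INTER_CUBIC)])
cv2.imwrite('pics/r.png',a[:,:,::-1])
E
```

```text
16.1667 [0.38 0.54 0.82]
grip top ((675.835205078125, -168.904541015625), (44.02714538574219, 13.092205047607422), 0.41976284980773926) expected hull .6727 -.1688, z .096
z.096 ((673.22021484375, -168.89822387695312), (45.70206069946289, 13.590272903442383), 0.419872909784317)
```

View pics/r.png

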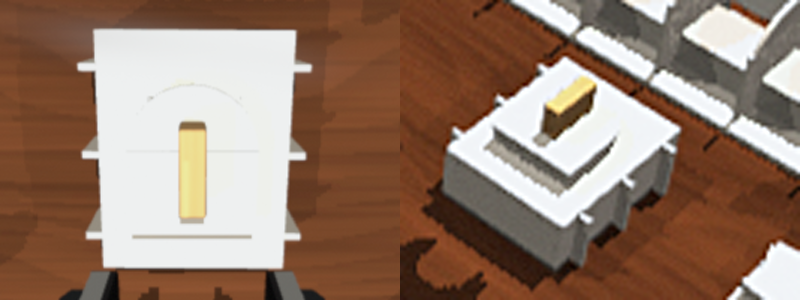

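```bash
python3 -c "
from rig import manip as m
m.sign_off(); print(m.get_time())"
```

```text
the job is handed in; nothing more can be done
the job is handed in; nothing more can be done
```

The white round-ended cover is seated on the round-ended hatch, rounded end over rounded end, and let go. I handed the job in at about 16 s on the robot's clock; it reports no verdict.

- **Placing:** I picked the cover up by its grip, held it all the way down and met no contact while passing the rim. It touched down at TCP z 0.0957 m, against 0.0952 m expected when fully seated.
- **Centring and turn:** after release, the wrist camera puts the grip at (0.6732, -0.1689) m. The hatch was measured at (0.6727, -0.1688) m, so they agree within about 0.5 mm, with a turn of about 0.4°.
- **Height and level:** the grip's apparent size matched 46 x 14 mm at the seated height. The side view shows the plate flat and level; I judged that by eye.
- **Disagreements:** the small ones were a 2 mm difference between the top and wrist views of the hatch, and a 0.7 mm sideways offset in the hand, which I corrected before lowering. The deck also measured about 110 mm wide against the stated 130, probably because the stated width counts the ribs.
- **Not measured:** I did not re-measure the square cover or the other items at the end. The arm did not go near them.

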